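# Hold the reed case's lid at 60 degrees for its new stay

## Task

The dark wooden reed case has lost its lid stay, so its lid drops shut unless someone holds it. First take the reed block off the closed lid and set it down gently, standing on its foot, in the felt-lined tray; then raise the lid by its brass handle to 60 degrees open and finish there, still holding the handle with the lid still, so that the new stay can be screwed on at that angle. Do not drop or tip the reed block, do not let the lid slam, and leave the bottle, jar, screwdriver and brass stay where they are.

Things in the scene. Friction and masses are not known exactly. Their poses are not given: they have to be found in the camera images.
- case: Dark wooden reed case, fixed: 200 mm deep (its x), 240 mm wide (y), base 80 mm high plus a 30 mm high lid (closed lid's top 110 mm above the bench). Origin: on the bench under its middle. The lid's hinge line runs parallel to y along the top of the +x wall, at x = +100, z = 80 mm; the handle side is -x.
- case_lid (a joint): Lid's hinge angle, rad: 0 closed (its start), growing as the handle edge rises up and over towards the hinge side; 1.047 = 60 degrees; range 0 to 1.9. Hinge almost frictionless, no spring: the lid, roughly 0.5 kg with its handle, falls shut if let go.
- lid_handle: Brass bow handle on the lid's -x face, turning with the lid: round bar 10 mm thick along y, straight for 84 mm between posts 100 mm apart; it can turn between finger pads. Origin: middle of the bar, axis 38 mm out from the face (33 mm clear). Lid closed: at x = -138, y = 0, z = 95 mm in the case's frame (238 mm before the hinge line, 15 mm above it), axes as the case's.
- reed_block: Accordion reed block, light wooden bar with aluminium reed plates on both long sides: 172 mm long (its x), 46 mm high; foot 34 mm wide, 6 mm high; body 24 mm wide over wood, 28 mm wide in the top 10 mm (rail to grip). About 0.2 kg. Origin: centre of the foot's underside, z up. Starts standing on its foot on the closed lid.
- tray: Open light wooden tray lined with green felt, fixed: 160 mm (its x) by 250 mm (its y) outside, 35 mm high, walls 6 mm thick, felt floor 8 mm above the bench. Origin: on the bench under its centre. The block fits with its length along the tray's y.
- glue_bottle: Bystander: amber glue bottle with black cap, 48 mm across, 105 mm high; origin at the centre of its underside.
- screw_jar: Bystander: glass screw jar with yellow lid, 60 mm across, 60 mm high; origin at the centre of its underside.
- screwdriver: Bystander: blue screwdriver lying on the bench, 180 mm long along its x; origin under its middle.
- stay: Bystander: the new brass lid stay lying on the bench, 128 mm long along its x, 22 mm wide, 4 mm thick; origin near the middle of its underside.

How it is judged:
By the outcome, as a careful person would: the job done as asked, in the order asked, and still so for the second after the job is handed in, while the arm keeps its last pose, push and grip.
It also fails if it takes over 64 s, if anything falls off the work surface, if the arm or the gripper's body presses on something with over 40 N, if the wrist force passes 120 N, or if a joint passes its speed limit or range.

## Robot

A 6-joint arm with a two-finger parallel gripper is mounted at the origin on the work surface. World frame = base frame: x ahead of the robot, y to its left, z up, the work surface at z = 0. Lengths are in m, angles in degrees, forces in N, time in s.
With the tool pointing down it reaches from about 0.25 to 0.725 m from the base axis. Payload 9.7 kg.
Tool frame: the origin (TCP) lies between the finger pads; the fingertips stand 25 mm ahead of it and the grasp point (between the pads) lies 6 mm ahead of it; z points along the fingers, y is the line along which they close (so a half turn about z gives the same grasp; the last joint's range is limited). The gripper opens to 85 mm and grips with 20 to 120 N. Pads are 22 mm wide; open, the fingers measure 114 mm over their backs; the gripper's body (76 mm by 85 mm) begins 54 mm behind the grasp point. The pads swing forward as they close: fully open they stand 13 mm farther back than shut.
Start: joints at [-68.64, 4.979, 10.078, 95.1, 0, 90], TCP at [0.2, -0.512, 0.256] pointing down, gripper open.
Joint ranges: [-179.16, 179.16], [-48.56, 103.87], [-65.8, 70.77], [-126.05, 130.52], [-82.76, 87.17], [-180, 180]. Speed limits (degrees/s): [127.2, 127.2, 147.25, 180, 180, 180].

## Interface

Orientations are given as [roll, pitch, yaw] about the fixed x, y, z axes, in that order (R = Rz(yaw) Ry(pitch) Rx(roll)).
In Python, from workcell import bot gives the robot as it stands.
- The arm moves only by the shell command python3 drive.py [FORCE], which reads ROWS from standard input. ROWS is a JSON object with one list for each field, all of the same length, 1 to 5, a row being the entries at one place: sx, sy, sz (the shift in parts of the range, where 1.0 means 0.75 m), turn (a turn about the tool's z in fractions of the full range, 1 being 180 degrees), finger_gap (the finger opening in m); each row is the pose to reach, as a shift and turn from the pose commanded when the command began, along the tool's axes at that moment; what a row does not reach only later rows make up. A row lasts 1/12 s, in which the tool goes at most 0.0417 m and 7.16 degrees, less where a joint would pass 70% of its speed; a pose out of reach is approached as far as the arm can. The fingers move at their own pace and stop on an object; FORCE is the grip in N (left out, the last holds). Time passes only in rows, so rows that do not move let the fingers close. It prints the time, the measured TCP pose, the force, the opening and the grip force at its end. Shift and turn numbers lie between -1 and 1, and a call with a number outside is refused. Input that does not fit is refused with a message, and nothing moves.
- bot.get_obs(): the state, without advancing time (a new reading comes with each control period).
- bot.camera(name): name is "side" or "top" or "wrist"; returns the picture (384x512x3 uint8, blue, green, red); there is no depth.
- bot.camera_info(name): a dict with "mtx" (3x3 intrinsics, pixels), "k1" (the pictures are not rectified: a ray, as slopes to the right and down, at radius r is drawn at 1 + k1 r^2 times it, then the intrinsics apply), "extrinsics" (4x4, takes a point from camera to world coordinates). Camera axes: x right, y down, z forward; pixel columns grow to the right and rows downward; lengths in m; the calibration is good to about 2 mm. A picture is of the moment at which its call begins: read the wrist's pose just before it. camera_info takes no time and is no camera call; for the wrist camera it gives the pose at the moment of the call.
- bot.job_done(): hands the job in; it is judged then, once.
The state is a dict: "time": time; "q": joint angles; "qd": joint speeds; "joint_efforts": joint torques, N m; "ee_pos": TCP position; "tcp_rot": TCP orientation; "wrist_force": force on the tool from outside, world axes, zero at the start; "torque": the same for the moment, N m; "opening": finger opening in m; "grasp_force": force on a finger pad.
Only numpy, scipy, OpenCV 4.12 (cv2) and the standard library are available. Lean on these libraries where they do the work, as an engineer would, in place of code of your own. Each camera call takes 0.05 s, during which the arm holds its last target. There are 200 camera calls.

## Working session

There is one attempt and no reset: what is moved stays moved. The work goes in short steps, Python scripts to look and compute and a shell command to move; the robot and the scene stay as the last step left them, time stands still between calls to the robot, and variables do not carry over. Pictures are saved under pics/ and viewed, at most 10 in all, crops included, and the job is handed in when it is done.

```bash
ls; mkdir -p pics; python3 - <<'E'
from workcell import bot
import cv2,numpy as np
for n in("top","side"):
    cv2.imwrite(f"pics/{n}0.png",bot.camera(n)); i=bot.camera_info(n); print(n,np.round(i["mtx"],1).tolist(),i["k1"],np.round(i["extrinsics"],3).tolist())
o=bot.get_obs(); print(o)
E
```

```text
drive.py
pics
workcell.py
top [[424.5, 0.0, 258.7], [0.0, 424.5, 193.9], [0.0, 0.0, 1.0]] -0.09673519978978061 [[-0.003, -0.986, 0.168, 0.427], [-1.0, 0.005, 0.012, 0.006], [-0.013, -0.168, -0.986, 1.234], [0.0, 0.0, 0.0, 1.0]]
side [[382.5, 0.0, 256.9], [0.0, 382.5, 189.2], [0.0, 0.0, 1.0]] -0.022618845593942664 [[0.999, -0.011, 0.052, 0.535], [-0.049, -0.596, 0.802, -0.841], [0.022, -0.803, -0.596, 0.743], [0.0, 0.0, 0.0, 1.0]]
{'time': 0.1, 'q': array([-6.86392737e+01,  5.00913466e+00,  1.00367032e+01,  9.51015560e+01,
        3.47203460e-04,  9.00013541e+01]), 'qd': array([ 0.01963792, -0.09464598,  0.1324966 , -0.0560235 ,  0.01771819,
       -0.04045345]), 'joint_efforts': array([ 9.22347572e-04, -5.21560979e+01,  4.65652549e+01,  1.60489487e-02,
        7.86962278e-05,  9.77404568e-06]), 'ee_pos': array([ 0.20025948, -0.51203049,  0.25562207]), 'tcp_rot': array([-1.79926013e+02, -3.45454534e-04,  2.13593717e+01]), 'wrist_force': array([-0.95365353, -0.44896659, -0.32618935]), 'torque': array([0.04789633, 0.02361922, 0.01167805]), 'grasp_force': 0.0, 'opening': 0.08532572453915557}
```

View pics/top0.png

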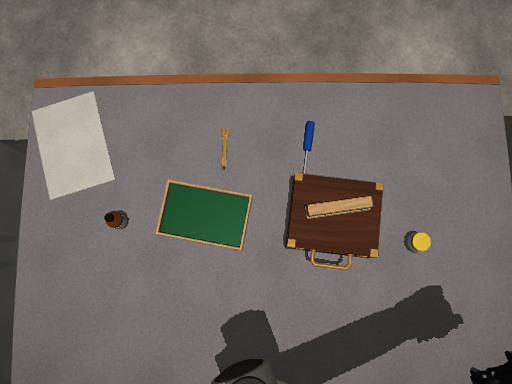

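View pics/side0.png

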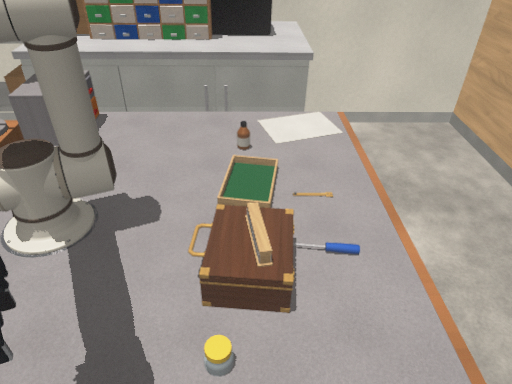

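The top view shows the block from about (305,212) to (373,203), case corners at (297,175), (382,183), (378,256) and (288,247), and the handle bar near (312–350,267). The tray corners are at (168,181), (251,194), (242,248) and (157,233). The side view shows the block at (248–270, 205–262) and the handle at (190–212, 225–255).

```bash
cat > h.py <<'E'
import cv2,numpy as np
def ray(info,uv):
    K=info["mtx"];k=info["k1"];E=np.array(info["extrinsics"])
    d=cv2.undistortPoints(np.array(uv,float).reshape(-1,1,2),K,np.array([k,0,0,0,0.])).reshape(-1,2)
    d=np.c_[d,np.ones(len(d))]@E[:3,:3].T
    return E[:3,3],d/np.linalg.norm(d,axis=1)[:,None]
def plane(info,uv,z):
    c,d=ray(info,uv); return c+d*((z-c[2])/d[:,2])[:,None]
def tri(i1,u1,i2,u2):
    c1,d1=ray(i1,u1);c2,d2=ray(i2,u2);P=[];G=[]
    for a,b in zip(d1,d2):
        s=np.linalg.lstsq(np.c_[a,-b],c2-c1,rcond=None)[0]
        p,q=c1+a*s[0],c2+b*s[1];P.append((p+q)/2);G.append(np.linalg.norm(p-q))
    return np.array(P),np.array(G)
def biggest(mask):
    cs=cv2.findContours(mask,cv2.RETR_EXTERNAL,cv2.CHAIN_APPROX_NONE)[0]
    return max(cs,key=cv2.contourArea)
E
python3 - <<'E'
import cv2,numpy as np
t=cv2.imread("pics/top0.png");s=cv2.imread("pics/side0.png")
a=cv2.resize(t[165:280,275:395],None,fx=5,fy=5,interpolation=cv2.INTER_CUBIC)[:560,:]
b=cv2.resize(s[195:310,185:305],None,fx=5,fy=5,interpolation=cv2.INTER_CUBIC)[:560,:]
cv2.imwrite("pics/c1.png",cv2.resize(np.hstack([a,b]),(800,373)))
def hsv(im,p): return cv2.cvtColor(im,cv2.COLOR_BGR2HSV)[p[1],p[0]]
print(hsv(t,(340,207)),hsv(t,(330,267)),hsv(t,(200,215)),hsv(t,(330,230)),hsv(s,(258,230)),hsv(s,(190,240)),hsv(s,(250,180)))
E
```

```text
[ 16 123 191] [ 17 176 154] [ 69 147  85] [  9 165  79] [ 17 103 221] [ 13  21 168] [ 68 116 114]
```

View pics/c1.png

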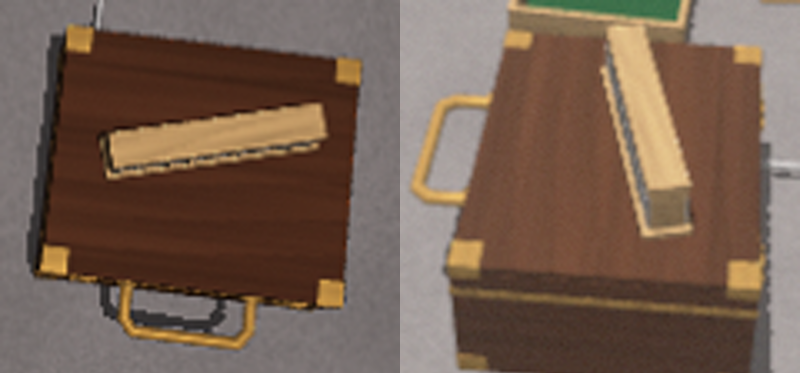

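In the top half of the crop, the block's top-face corners are at (108,133), (322,103), (328,138) and (112,170). In the side half they are at (645,28), (690,187), (650,190) and (607,28). The handle bar's ends are at (127,335) and (243,346) in the top half. I'll triangulate these.

```bash
python3 - <<'E'
import cv2,numpy as np
from workcell import bot
from h import *
T=bot.camera_info("top");S=bot.camera_info("side")
f=lambda L,o:np.array([[o[0]+(u/3.3333)-.35,o[1]+v/3.3333-.35] for u,v in L])
bt=f([(108,133),(322,103),(328,138),(112,170)],(275,165))
bs=f([(245,28),(290,187),(250,190),(207,28)],(185,195))
P,G=tri(T,bt,S,bs);np.set_printoptions(precision=4,suppress=True)
print("block tri",P,G);Q=plane(T,bt,.156);print("block plane",Q, Q.mean(0))
e=(Q[0]+Q[3])/2-(Q[1]+Q[2])/2;print(np.linalg.norm(e),np.degrees(np.arctan2(e[1],e[0])))
lt=f([(67,28),(360,60),(343,307),(40,275)],(275,165));ls=f([(360,47),(362,268),(50,262),(105,32)],(185,195))
P,G=tri(T,lt,S,ls);print("lid tri",P,G)
L=plane(T,lt,.11);print("lid plane",L,L.mean(0),[np.linalg.norm(L[i]-L[i-1]) for i in range(4)])
h=f([(127,335),(243,346)],(275,165));H=plane(T,h,.095);print("handle",H,H.mean(0))
t=bot.camera("top") if 0 else cv2.imread("pics/top0.png");s=cv2.imread("pics/side0.png")
C=[]
for im,I,z in((t,T,.008),(s,S,.008)):
    m=cv2.inRange(cv2.cvtColor(im,cv2.COLOR_BGR2HSV),(55,90,40),(80,255,255)); m[:100]=0
    c=biggest(m);A=cv2.approxPolyDP(c,6,True).reshape(-1,2);print(A.tolist())
    p=plane(I,A,z);print("felt",p)
E
```

```text
block tri [[ 0.5854 -0.1046  0.1526]
 [ 0.6063 -0.2711  0.1562]
 [ 0.5797 -0.2742  0.1572]
 [ 0.5567 -0.1068  0.1548]] [0.0034 0.0014 0.0033 0.0042]
block plane [[ 0.5831 -0.1043  0.156 ]
 [ 0.6056 -0.2712  0.156 ]
 [ 0.5782 -0.2746  0.156 ]
 [ 0.5545 -0.1067  0.156 ]] [ 0.5804 -0.1892  0.156 ]
0.16893382683513683 97.8628432450665
lid tri [[ 0.6778 -0.0776  0.1103]
 [ 0.6482 -0.312   0.1245]
 [ 0.4517 -0.2914  0.1133]
 [ 0.4784 -0.0528  0.109 ]] [0.0034 0.0049 0.0043 0.0032]
lid plane [[ 0.6762 -0.0776  0.11  ]
 [ 0.6485 -0.316   0.11  ]
 [ 0.4496 -0.2926  0.11  ]
 [ 0.4767 -0.0529  0.11  ]] [ 0.5628 -0.1848  0.11  ] [np.float64(0.20095174177701206), np.float64(0.23997468353883325), np.float64(0.20030138088172136), np.float64(0.24122657610258486)]
handle [[ 0.4294 -0.1224  0.095 ]
 [ 0.4199 -0.2149  0.095 ]] [ 0.4246 -0.1686  0.095 ]
[[171, 185], [161, 232], [239, 246], [248, 198]]
felt [[0.665  0.2812 0.008 ]
 [0.5258 0.3064 0.008 ]
 [0.4851 0.0787 0.008 ]
 [0.6248 0.0529 0.008 ]]
[[235, 163], [224, 195], [267, 200], [273, 167]]
felt [[0.5294 0.305  0.008 ]
 [0.4942 0.119  0.008 ]
 [0.6282 0.0908 0.008 ]
 [0.6624 0.2771 0.008 ]]
```

Both cameras agree. The block's top is at about 0.155 m, centred on (0.580, -0.189), with its long axis at 98°. The lid top is at about 0.11 m and measures 200×240 mm, with case yaw about -6.7°. The handle is at (0.425, -0.169), as expected from the case pose. The tray's centre is near (0.574, 0.178), yaw -10°. Next I'll move above the block.

Units first: shifts go in shares of 0.75 m and turns go in shares of 180 degrees. So 0.157 m / 0.75 = 0.2093, -0.054 m / 0.75 = -0.072.

```bash
cat > to.py <<'E'
import sys,numpy as np
from workcell import bot
x,y,z,w=map(float,sys.argv[1:5]);o=bot.get_obs();p=o["ee_pos"];yw=np.radians(o["tcp_rot"][2])
d=np.array([x,y,z])-p;c,s=np.cos(yw),np.sin(yw)
print("delta tool %.4f %.4f %.4f turn %.2f"%(d[0]*c+d[1]*s,d[0]*s-d[1]*c,-d[2],-(w-np.degrees(yw))),"rot",np.round(o["tcp_rot"],2),"f",np.round(o["wrist_force"],1))
E
echo '{"sx":[0.0267, 0.0667, 0.1133, 0.16, 0.2093], "sy":[-0.0093, -0.024, -0.04, -0.056, -0.072], "sz":[0, 0, 0, 0, 0], "turn":[0, 0, 0, 0, 0], "finger_gap":[0.085, 0.085, 0.085, 0.085, 0.085]}' | python3 drive.py
echo '{"sx":[0.0427, 0.0853, 0.128, 0.1707, 0.2093], "sy":[-0.0147, -0.0293, -0.044, -0.0587, -0.072], "sz":[0, 0, 0, 0, 0], "turn":[0, 0, 0, 0, 0], "finger_gap":[0.085, 0.085, 0.085, 0.085, 0.085]}' | python3 drive.py
echo '{"sx":[0.0493, 0.1, 0.1467, 0.1867, 0.2093], "sy":[-0.0173, -0.0347, -0.0507, -0.064, -0.072], "sz":[0, 0, 0, 0, 0], "turn":[0, 0, 0, 0, 0], "finger_gap":[0.085, 0.085, 0.085, 0.085, 0.085]}' | python3 drive.py
echo '{"sx":[0, 0, 0, 0, 0], "sy":[0, 0, 0, 0, 0], "sz":[0, 0, 0, 0, 0], "turn":[-0.0278, -0.0556, -0.0889, -0.1222, -0.1556], "finger_gap":[0.085, 0.085, 0.085, 0.085, 0.085]}' | python3 drive.py
echo '{"sx":[0, 0, 0, 0, 0], "sy":[0, 0, 0, 0, 0], "sz":[0, 0, 0, 0, 0], "turn":[-0.0333, -0.0667, -0.1, -0.1333, -0.1556], "finger_gap":[0.085, 0.085, 0.085, 0.085, 0.085]}' | python3 drive.py
echo '{"sx":[0, 0, 0, 0, 0], "sy":[0, 0, 0, 0, 0], "sz":[0, 0, 0, 0, 0], "turn":[-0.0333, -0.0667, -0.0944, -0.1139, -0.1139], "finger_gap":[0.085, 0.085, 0.085, 0.085, 0.085]}' | python3 drive.py
python3 to.py .5804 -.1892 .2 97.9
python3 - <<'E'
from workcell import bot
import cv2,numpy as np
i=bot.camera_info("wrist");cv2.imwrite("pics/w1.png",bot.camera("wrist"));np.savez("w1.npz",**i)
E
```

```text
time: 0.52
ee_pos: [0.3275, -0.4036, 0.256]
tcp_rot: [-180.0, 0.0, 21.3]
wrist_force: [0.5, -0.6, -0.4]
opening: 0.0851
grasp_force: 0.0
time: 0.93
ee_pos: [0.4546, -0.2957, 0.256]
tcp_rot: [-180.0, 0.0, 21.4]
wrist_force: [0.2, -1.0, -0.9]
opening: 0.0852
grasp_force: 0.0
time: 1.35
ee_pos: [0.582, -0.1872, 0.2552]
tcp_rot: [-179.9, 0.0, 21.5]
wrist_force: [0.4, -0.2, -0.1]
opening: 0.0847
grasp_force: 0.0
time: 1.77
ee_pos: [0.5799, -0.1897, 0.2557]
tcp_rot: [-179.9, 0.0, 49.7]
wrist_force: [0.0, 0.3, -0.7]
opening: 0.0853
grasp_force: 0.0
time: 2.18
ee_pos: [0.5799, -0.1898, 0.2558]
tcp_rot: [-179.9, -0.0, 77.7]
wrist_force: [-0.0, 0.5, -0.5]
opening: 0.0851
grasp_force: 0.0
time: 2.6
ee_pos: [0.5799, -0.1898, 0.2558]
tcp_rot: [-180.0, -0.0, 98.0]
wrist_force: [0.9, -0.6, -0.1]
opening: 0.0855
grasp_force: 0.0
delta tool 0.0005 0.0006 0.0558 turn 0.11 rot [-1.7996e+02 -2.0000e-02  9.8010e+01] f [ 0.9 -0.6 -0.1]
```

View pics/w1.png

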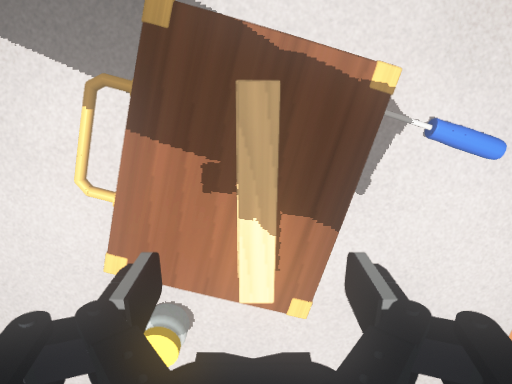

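The wrist view shows the block's top face with corners (236,81), (280,81), (273,302) and (240,303), midway between the fingers (finger centre about 253). The handle bar runs from (91,90) to (82,182).

```bash
python3 - <<'E'
import numpy as np
from workcell import bot
from h import *
np.set_printoptions(precision=4,suppress=True)
W=dict(np.load("w1.npz"));T=bot.camera_info("top");W["k1"]=float(W["k1"])
w=np.array([(280,81),(273,302),(240,303),(236,81)],float)
f=lambda L,o:np.array([[o[0]+(u/3.3333)-.35,o[1]+v/3.3333-.35] for u,v in L])
bt=f([(108,133),(322,103),(328,138),(112,170)],(275,165))
P,G=tri(T,bt,W,w);print(P,G,P.mean(0))
Q=plane(W,w,.156);print(Q,Q.mean(0));e=(Q[0]+Q[3]-Q[1]-Q[2])/2;print(np.linalg.norm(e),np.degrees(np.arctan2(e[1],e[0])))
h=f([(127,335),(243,346)],(275,165));hw=np.array([(93,84),(80,184)],float)
P,G=tri(T,h,W,hw);print("h",P,G);print(plane(W,hw,.095),plane(W,hw,.095).mean(0))
l=np.array([(398,66),(312,303),(105,268),(147,3)],float)[[0,1,2]]
l=np.array([(402,68),(307,318),(104,272)],float);L=plane(W,l,.11);print("lid",L)
E
```

```text
[[ 0.5851 -0.1044  0.1497]
 [ 0.6071 -0.272   0.153 ]
 [ 0.5801 -0.2754  0.1542]
 [ 0.5566 -0.1081  0.1401]] [0.0023 0.002  0.0032 0.0008] [ 0.5822 -0.19    0.1492]
[[ 0.5857 -0.1042  0.156 ]
 [ 0.6076 -0.2699  0.156 ]
 [ 0.5815 -0.2745  0.156 ]
 [ 0.5577 -0.1081  0.156 ]] [ 0.5831 -0.1892  0.156 ]
0.16762102434854553 97.85390827234289
h [[ 0.4293 -0.1248  0.0799]
 [ 0.4199 -0.2166  0.0873]] [0.0013 0.0005]
[[ 0.4364 -0.1248  0.095 ]
 [ 0.424  -0.2141  0.095 ]] [ 0.4302 -0.1694  0.095 ]
lid [[ 0.6814 -0.0789  0.11  ]
 [ 0.652  -0.3171  0.11  ]
 [ 0.4522 -0.2932  0.11  ]]
```

The wrist view agrees to 2–3 mm, so I'll grasp at (0.582, -0.1895). Descending and closing at 40 N.

In the tool's units: 0.098 m / 0.75 = 0.1307, 0.002 m / 0.75 = 0.0027.

```bash

echo '{"sx":[0.0013, 0.0013, 0.0013, 0.0013, 0.0013], "sy":[0.0027, 0.0027, 0.0027, 0.0027, 0.0027], "sz":[0.0267, 0.06, 0.0933, 0.12, 0.1307], "turn":[0, 0, 0, 0, 0], "finger_gap":[0.06, 0.06, 0.06, 0.06, 0.06]}' | python3 drive.py
echo '{"sx":[0, 0, 0, 0, 0], "sy":[0, 0, 0, 0, 0], "sz":[0.0053, 0.006, 0.006, 0.006, 0.006], "turn":[0, 0, 0, 0, 0], "finger_gap":[0.06, 0.04, 0.036, 0.03, 0.028]}' | python3 drive.py 40
echo '{"sx":[0, 0, 0, 0, 0], "sy":[0, 0, 0, 0, 0], "sz":[0, 0, 0, 0, 0], "turn":[0, 0, 0, 0, 0], "finger_gap":[0.02, 0.02, 0.02, 0.02, 0.02]}' | python3 drive.py 40
python3 to.py .582 -.1895 .153 98
```

```text
time: 3.07
ee_pos: [0.5807, -0.1881, 0.1548]
tcp_rot: [-179.8, -0.1, 97.7]
wrist_force: [-0.8, 0.5, -0.1]
opening: 0.06
grasp_force: 0.0
time: 3.48
ee_pos: [0.5825, -0.1887, 0.1552]
tcp_rot: [179.9, 0.1, 97.8]
wrist_force: [1.7, -0.1, 1.1]
opening: 0.028
grasp_force: 0.9
time: 3.9
ee_pos: [0.5826, -0.1887, 0.1553]
tcp_rot: [179.8, 0.1, 97.9]
wrist_force: [1.2, 0.1, 4.6]
opening: 0.0273
grasp_force: 39.7
delta tool -0.0007 -0.0007 0.0023 turn -0.14 rot [1.7985e+02 7.0000e-02 9.7860e+01] f [1.2 0.1 4.6]
```

In the tool's units: -0.042 m / 0.75 = -0.056, -0.032 m / 0.75 = -0.0427.

```bash

echo '{"sx":[0, 0, 0, 0, 0], "sy":[0, 0, 0, 0, 0], "sz":[-0.0053, -0.0133, -0.0267, -0.0427, -0.056], "turn":[0, 0, 0, 0, 0], "finger_gap":[0.02, 0.02, 0.02, 0.02, 0.02]}' | python3 drive.py 40
echo '{"sx":[0, 0, 0, 0, 0], "sy":[0, 0, 0, 0, 0], "sz":[-0.0133, -0.0213, -0.0253, -0.0267, -0.0267], "turn":[0, 0, 0, 0, 0], "finger_gap":[0.02, 0.02, 0.02, 0.02, 0.02]}' | python3 drive.py 40
python3 to.py .574 .178 .21 80
```

```text
time: 4.32
ee_pos: [0.5819, -0.1886, 0.1974]
tcp_rot: [180.0, 0.0, 97.9]
wrist_force: [0.7, 0.6, -1.4]
opening: 0.0273
grasp_force: 39.6
time: 4.73
ee_pos: [0.5818, -0.1886, 0.2157]
tcp_rot: [-180.0, -0.0, 97.9]
wrist_force: [0.1, 0.0, -1.8]
opening: 0.0272
grasp_force: 39.7
delta tool 0.3642 0.0424 0.0057 turn 17.86 rot [-179.99   -0.     97.86] f [ 0.1  0.  -1.8]
```

In the tool's units: 0.095 m / 0.75 = 0.1267, 0.07 m / 0.75 = 0.0933.

```bash

echo '{"sx":[0.0107, 0.032, 0.0613, 0.0933, 0.1267], "sy":[0.0013, 0.004, 0.0067, 0.0107, 0.0147], "sz":[0, 0, 0, 0, 0], "turn":[0, 0, 0, 0, 0], "finger_gap":[0.02, 0.02, 0.02, 0.02, 0.02]}' | python3 drive.py
echo '{"sx":[0.036, 0.072, 0.108, 0.144, 0.18], "sy":[0.004, 0.008, 0.012, 0.016, 0.0213], "sz":[0, 0, 0, 0, 0], "turn":[0, 0, 0, 0, 0], "finger_gap":[0.02, 0.02, 0.02, 0.02, 0.02]}' | python3 drive.py
echo '{"sx":[0.036, 0.072, 0.1067, 0.1333, 0.152], "sy":[0.004, 0.008, 0.012, 0.016, 0.018], "sz":[0, 0, 0, 0, 0], "turn":[0, 0, 0, 0, 0], "finger_gap":[0.02, 0.02, 0.02, 0.02, 0.02]}' | python3 drive.py
echo '{"sx":[0.0133, 0.0227, 0.0267, 0.0267, 0.0267], "sy":[0.0013, 0.002, 0.0027, 0.0027, 0.0027], "sz":[0, 0, 0, 0, 0], "turn":[0.0056, 0.0167, 0.0333, 0.0528, 0.0722], "finger_gap":[0.02, 0.02, 0.02, 0.02, 0.02]}' | python3 drive.py
echo '{"sx":[0, 0, 0, 0], "sy":[0, 0, 0, 0], "sz":[0, 0, 0, 0], "turn":[0.0167, 0.025, 0.0272, 0.0272], "finger_gap":[0.02, 0.02, 0.02, 0.02]}' | python3 drive.py
python3 to.py .574 .178 .053 80
python3 - <<'E'
from workcell import bot
import cv2,numpy as np
t=bot.camera("top");s=bot.camera("side")
a=cv2.resize(t[150:270,130:280],(500,400));b=cv2.resize(s[110:230,190:280],(300,400))
cv2.imwrite("pics/c2.png",np.hstack([a,b]))
E
```

```text
time: 5.15
ee_pos: [0.5793, -0.0917, 0.2151]
tcp_rot: [-179.9, -0.0, 97.8]
wrist_force: [0.2, 0.8, -1.6]
opening: 0.0277
grasp_force: 39.6
time: 5.57
ee_pos: [0.5764, 0.0448, 0.2153]
tcp_rot: [-180.0, -0.0, 97.9]
wrist_force: [1.3, 0.4, -2.0]
opening: 0.0272
grasp_force: 39.6
time: 5.98
ee_pos: [0.5742, 0.1601, 0.2151]
tcp_rot: [-179.9, -0.0, 98.0]
wrist_force: [-0.1, 0.1, -1.7]
opening: 0.027
grasp_force: 39.6
time: 6.4
ee_pos: [0.5738, 0.1782, 0.2152]
tcp_rot: [-179.9, 0.0, 84.7]
wrist_force: [0.3, -0.3, -2.7]
opening: 0.0272
grasp_force: 39.6
time: 6.73
ee_pos: [0.5739, 0.1778, 0.2155]
tcp_rot: [-180.0, 0.0, 80.0]
wrist_force: [-1.2, -0.5, -1.3]
opening: 0.0272
grasp_force: 39.6
delta tool 0.0002 0.0000 0.1625 turn -0.03 rot [-1.7997e+02  1.0000e-02  7.9970e+01] f [-1.2 -0.5 -1.3]
```

View pics/c2.png

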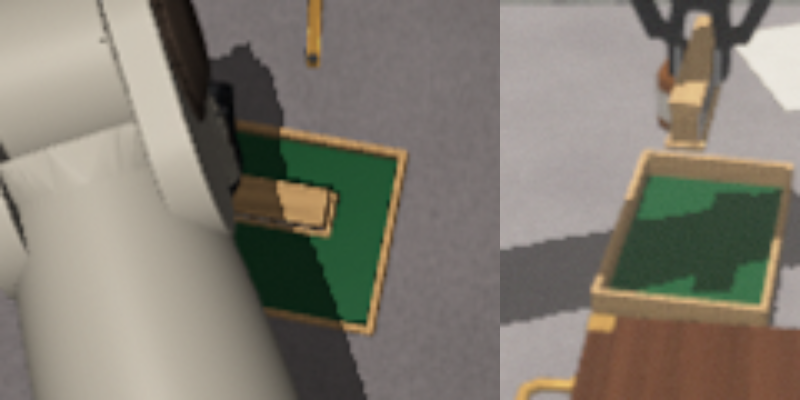

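The crop shows the block hanging level over the tray, aligned with its long side, at about (240–335, 180–230) in the top half. I'll descend quickly at first, then slowly to contact.

In the tool's units: 0.1 m / 0.75 = 0.1333, 0.08 m / 0.75 = 0.1067.

```bash

echo '{"sx":[0, 0, 0, 0, 0], "sy":[0, 0, 0, 0, 0], "sz":[0.0133, 0.04, 0.0733, 0.1067, 0.1333], "turn":[0, 0, 0, 0, 0], "finger_gap":[0.02, 0.02, 0.02, 0.02, 0.02]}' | python3 drive.py
echo '{"sx":[0, 0, 0, 0, 0], "sy":[0, 0, 0, 0, 0], "sz":[0.024, 0.0427, 0.056, 0.064, 0.0667], "turn":[0, 0, 0, 0, 0], "finger_gap":[0.02, 0.02, 0.02, 0.02, 0.02]}' | python3 drive.py
echo '{"sx":[0, 0, 0, 0, 0], "sy":[0, 0, 0, 0, 0], "sz":[0.0013, 0.004, 0.0067, 0.008, 0.0093], "turn":[0, 0, 0, 0, 0], "finger_gap":[0.02, 0.02, 0.02, 0.02, 0.02]}' | python3 drive.py
echo '{"sx":[0, 0, 0, 0], "sy":[0, 0, 0, 0], "sz":[0.0013, 0.0027, 0.004, 0.004], "turn":[0, 0, 0, 0], "finger_gap":[0.02, 0.02, 0.02, 0.02]}' | python3 drive.py
```

```text
time: 7.25
ee_pos: [0.5734, 0.1776, 0.113]
tcp_rot: [-179.9, 0.0, 80.0]
wrist_force: [0.6, -0.1, -1.2]
opening: 0.0271
grasp_force: 39.6
time: 7.67
ee_pos: [0.5737, 0.1777, 0.0646]
tcp_rot: [-179.9, 0.0, 80.0]
wrist_force: [-0.0, 0.6, -1.8]
opening: 0.0272
grasp_force: 39.6
time: 8.08
ee_pos: [0.5743, 0.1779, 0.0591]
tcp_rot: [180.0, -0.0, 80.0]
wrist_force: [-0.5, 0.2, -2.1]
opening: 0.0269
grasp_force: 39.6
time: 8.42
ee_pos: [0.5741, 0.1778, 0.0556]
tcp_rot: [-180.0, 0.0, 80.0]
wrist_force: [0.1, -0.9, -0.7]
opening: 0.0271
grasp_force: 39.6
```

In the tool's units: 0.001 m / 0.75 = 0.0013, 0.0006 m / 0.75 = 0.0008.

```bash

echo '{"sx":[0, 0, 0, 0], "sy":[0, 0, 0, 0], "sz":[0.0008, 0.0013, 0.0013, 0.0013], "turn":[0, 0, 0, 0], "finger_gap":[0.02, 0.02, 0.02, 0.02]}' | python3 drive.py
echo '{"sx":[0, 0, 0, 0], "sy":[0, 0, 0, 0], "sz":[0.0008, 0.0013, 0.0013, 0.0013], "turn":[0, 0, 0, 0], "finger_gap":[0.02, 0.02, 0.02, 0.02]}' | python3 drive.py
echo '{"sx":[0, 0, 0, 0], "sy":[0, 0, 0, 0], "sz":[0.0008, 0.0013, 0.0013, 0.0013], "turn":[0, 0, 0, 0], "finger_gap":[0.02, 0.02, 0.02, 0.02]}' | python3 drive.py
```

```text
time: 8.75
ee_pos: [0.5741, 0.1779, 0.0548]
tcp_rot: [180.0, 0.0, 80.0]
wrist_force: [-0.4, 0.0, -1.6]
opening: 0.0273
grasp_force: 39.6
time: 9.08
ee_pos: [0.5741, 0.1778, 0.0538]
tcp_rot: [-180.0, -0.0, 80.0]
wrist_force: [0.0, 0.5, -1.3]
opening: 0.0273
grasp_force: 39.6
time: 9.42
ee_pos: [0.5743, 0.1779, 0.0533]
tcp_rot: [180.0, -0.0, 80.0]
wrist_force: [-2.0, -1.2, 4.6]
opening: 0.027
grasp_force: 40.4
```

Contact at TCP 0.0533 m matches the expected 0.053. Opening slowly, then rising.

In the tool's units: -0.16 m / 0.75 = -0.2133, -0.13 m / 0.75 = -0.1733.

```bash

echo '{"sx":[0, 0, 0, 0, 0], "sy":[0, 0, 0, 0, 0], "sz":[0, 0, 0, 0, 0], "turn":[0, 0, 0, 0, 0], "finger_gap":[0.026, 0.028, 0.030, 0.034, 0.04]}' | python3 drive.py 20
echo '{"sx":[0, 0, 0, 0, 0], "sy":[0, 0, 0, 0, 0], "sz":[0, 0, -0.0067, -0.02, -0.04], "turn":[0, 0, 0, 0, 0], "finger_gap":[0.045, 0.05, 0.05, 0.05, 0.05]}' | python3 drive.py
echo '{"sx":[0, 0, 0, 0, 0], "sy":[0, 0, 0, 0, 0], "sz":[-0.04, -0.08, -0.1267, -0.1733, -0.2133], "turn":[0, 0, 0, 0, 0], "finger_gap":[0.05, 0.05, 0.05, 0.05, 0.05]}' | python3 drive.py
python3 to.py .426 -.169 .2 83.3
python3 - <<'E'
from workcell import bot
import cv2
cv2.imwrite("pics/w2.png",bot.camera("wrist"))
E
```

```text
time: 9.83
ee_pos: [0.5741, 0.1779, 0.0525]
tcp_rot: [-180.0, 0.0, 80.0]
wrist_force: [-0.4, -1.7, 0.4]
opening: 0.0398
grasp_force: 0.0
time: 10.25
ee_pos: [0.5735, 0.1777, 0.0827]
tcp_rot: [-179.9, 0.1, 80.0]
wrist_force: [-0.4, 0.8, 0.3]
opening: 0.0499
grasp_force: 0.0
time: 10.67
ee_pos: [0.574, 0.1778, 0.2466]
tcp_rot: [179.9, -0.1, 80.0]
wrist_force: [0.6, 0.7, 0.6]
opening: 0.0502
grasp_force: 0.0
delta tool -0.3673 -0.0853 0.0466 turn -3.34 rot [ 1.7987e+02 -7.0000e-02  7.9960e+01] f [0.6 0.7 0.6]
```

View pics/w2.png

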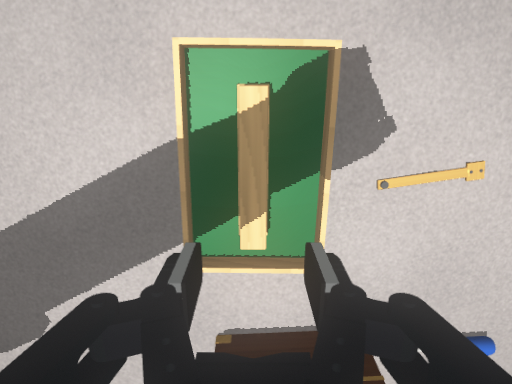

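The block stands upright in the tray at (237–270, 85–250), clear of all walls. Next I'll move past the handle so the wrist camera looks down on it.

In the tool's units: -0.155 m / 0.75 = -0.2067, -0.02 m / 0.75 = -0.0267.

```bash

echo '{"sx":[-0.0267, -0.0667, -0.1133, -0.16, -0.2067], "sy":[-0.0027, -0.008, -0.0133, -0.0187, -0.0253], "sz":[0, 0, 0, 0, 0], "turn":[0, 0, 0, 0, 0], "finger_gap":[0.04, 0.04, 0.04, 0.04, 0.04]}' | python3 drive.py
echo '{"sx":[-0.048, -0.096, -0.144, -0.192, -0.24], "sy":[-0.006, -0.012, -0.018, -0.024, -0.03], "sz":[0, 0, 0, 0, 0], "turn":[0, 0, 0, 0, 0], "finger_gap":[0.034, 0.034, 0.034, 0.034, 0.034]}' | python3 drive.py
echo '{"sx":[-0.048, -0.096, -0.144, -0.192, -0.2267], "sy":[-0.006, -0.012, -0.018, -0.024, -0.0273], "sz":[0, 0, 0, 0, 0], "turn":[0, -0.0056, -0.0111, -0.0167, -0.0183], "finger_gap":[0.034, 0.034, 0.034, 0.034, 0.034]}' | python3 drive.py
echo '{"sx":[0, 0], "sy":[0, 0], "sz":[0, 0], "turn":[0, 0], "finger_gap":[0.034, 0.034]}' | python3 drive.py
python3 to.py .426 -.169 .2 83.3
python3 - <<'E'
from workcell import bot
import cv2,numpy as np
i=bot.camera_info("wrist");cv2.imwrite("pics/w3.png",bot.camera("wrist"));np.savez("w3.npz",**i)
E
```

```text
time: 11.13
ee_pos: [0.5278, 0.0274, 0.2438]
tcp_rot: [179.9, -0.0, 80.0]
wrist_force: [0.1, -0.1, 0.1]
opening: 0.0398
grasp_force: 0.0
time: 11.55
ee_pos: [0.474, -0.1463, 0.244]
tcp_rot: [179.9, 0.0, 80.0]
wrist_force: [0.8, -0.2, 0.2]
opening: 0.034
grasp_force: 0.0
time: 11.97
ee_pos: [0.4238, -0.311, 0.2439]
tcp_rot: [179.9, 0.1, 83.2]
wrist_force: [0.2, 0.3, 0.0]
opening: 0.0343
grasp_force: 0.0
time: 12.13
ee_pos: [0.4245, -0.3097, 0.2434]
tcp_rot: [180.0, 0.0, 83.1]
wrist_force: [0.2, 0.2, -0.7]
opening: 0.0339
grasp_force: 0.0
delta tool 0.1399 -0.0154 0.0434 turn -0.20 rot [1.7997e+02 1.0000e-02 8.3100e+01] f [ 0.2  0.2 -0.7]
```

View pics/w3.png

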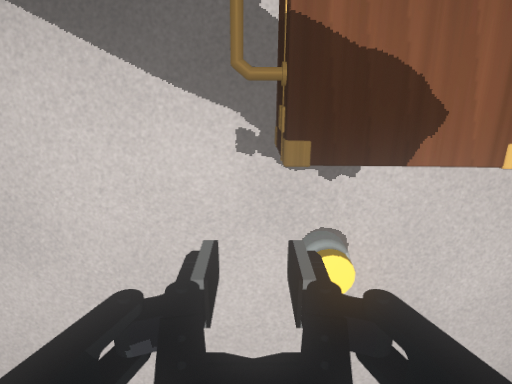

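The handle bar's centreline is at u≈237 for v from 0 to 60, its -y post is at v≈73, and the lid's -x,-y top corner is at (284,166).

```bash
python3 - <<'E'
import numpy as np
from workcell import bot
from h import *
np.set_printoptions(precision=4,suppress=True)
W=dict(np.load("w3.npz"));W["k1"]=float(W["k1"]);V=dict(np.load("w1.npz"));V["k1"]=float(V["k1"]);T=bot.camera_info("top")
u=[(237,5),(238,50),(260,73)]
print(plane(W,u,.095));print("lid corner",plane(W,[(284,166)],.11))
# line-plane normals: bar line as intersection of viewing planes
def nrm(I,a,b):
    c,d=ray(I,[a,b]);n=np.cross(d[0],d[1]);return c,n/np.linalg.norm(n)
f=lambda u,v:(275+u/3.3333-.35,165+v/3.3333-.35)
vs=[nrm(W,(237,5),(238,50)),nrm(V,(90,95),(82,175)),nrm(T,f(127,335),f(243,346))]
for y in(-.17,-.2):
  for k in([0,1],[0,2],[0,1,2]):
    A=np.array([[vs[i][1][0],vs[i][1][2]] for i in k]);b=np.array([vs[i][1]@vs[i][0]-vs[i][1][1]*y for i in k])
    print(y,k,np.linalg.lstsq(A,b,rcond=None)[0])
E
```

```text
[[ 0.4299 -0.17    0.095 ]
 [ 0.4265 -0.2012  0.095 ]
 [ 0.4414 -0.2199  0.095 ]]
lid corner [[ 0.452  -0.2925  0.11  ]]
-0.17 [0, 1] [0.43   0.0951]
-0.17 [0, 2] [ 0.4258 -0.0054]
-0.17 [0, 1, 2] [0.427  0.0881]
-0.2 [0, 1] [0.4267 0.0952]
-0.2 [0, 2] [ 0.4227 -0.0017]
-0.2 [0, 1, 2] [0.4238 0.0884]
```

The wrist views put the bar at (0.4295, -0.170) with z 0.095, which matches the stated height. The wrist camera was also right on the block grasp, so I'll use these numbers and grasp the bar.

In the tool's units: 0.139 m / 0.75 = 0.1853, 0.08 m / 0.75 = 0.1067.

```bash

echo '{"sx":[0.02, 0.06, 0.1067, 0.1533, 0.1853], "sy":[-0.0013, -0.0053, -0.0093, -0.0133, -0.016], "sz":[0, 0, 0, 0, 0], "turn":[0, 0, 0, 0, 0], "finger_gap":[0.03, 0.03, 0.03, 0.03, 0.03]}' | python3 drive.py
echo '{"sx":[0, 0, 0, 0, 0], "sy":[0, 0, 0, 0, 0], "sz":[0.0133, 0.04, 0.0733, 0.1, 0.1133], "turn":[0, 0, 0, 0, 0], "finger_gap":[0.03, 0.03, 0.03, 0.03, 0.03]}' | python3 drive.py
python3 to.py .4295 -.170 .101 83.3
```

```text
time: 12.6
ee_pos: [0.4291, -0.1652, 0.2434]
tcp_rot: [180.0, -0.0, 83.4]
wrist_force: [0.6, -0.1, 0.5]
opening: 0.0301
grasp_force: 0.0
time: 13.02
ee_pos: [0.4286, -0.1676, 0.1554]
tcp_rot: [-179.9, -0.0, 83.4]
wrist_force: [0.4, -0.0, -1.3]
opening: 0.0297
grasp_force: 0.0
delta tool -0.0023 0.0012 0.0544 turn 0.06 rot [-1.7987e+02 -4.0000e-02  8.3360e+01] f [ 0.4 -0.  -1.3]
```

In the tool's units: 0.0535 m / 0.75 = 0.0713, 0.05 m / 0.75 = 0.0667.

```bash

echo '{"sx":[-0.0013, -0.0027, -0.0027, -0.0027, -0.0027], "sy":[0.0013, 0.0013, 0.0013, 0.0013, 0.0013], "sz":[0.0133, 0.0333, 0.0533, 0.0667, 0.0713], "turn":[0, 0, 0, 0, 0], "finger_gap":[0.03, 0.03, 0.03, 0.03, 0.03]}' | python3 drive.py
echo '{"sx":[0, 0, 0, 0, 0], "sy":[0, 0, 0, 0, 0], "sz":[0, 0, 0, 0, 0], "turn":[0, 0, 0, 0, 0], "finger_gap":[0.03, 0.02, 0.015, 0.01, 0.005]}' | python3 drive.py 30
echo '{"sx":[0, 0, 0, 0], "sy":[0, 0, 0, 0], "sz":[0, 0, 0, 0], "turn":[0, 0, 0, 0], "finger_gap":[0.005, 0.005, 0.005, 0.005]}' | python3 drive.py 40
python3 to.py .4295 -.170 .101 83.3
```

```text
time: 13.43
ee_pos: [0.4299, -0.1709, 0.1032]
tcp_rot: [-179.9, -0.0, 83.3]
wrist_force: [1.0, 0.1, 0.1]
opening: 0.0297
grasp_force: 0.0
time: 13.85
ee_pos: [0.429, -0.1712, 0.105]
tcp_rot: [-179.9, 0.0, 83.2]
wrist_force: [-10.1, 2.3, 6.5]
opening: 0.0084
grasp_force: 29.3
time: 14.18
ee_pos: [0.429, -0.1712, 0.1051]
tcp_rot: [-179.9, 0.0, 83.2]
wrist_force: [-10.2, 0.7, 7.3]
opening: 0.0084
grasp_force: 39.1
delta tool 0.0012 0.0004 0.0041 turn -0.07 rot [-1.7987e+02  2.0000e-02  8.3230e+01] f [-10.2   0.7   7.3]
```

The bar is gripped. Now I'll raise the lid slowly along the handle's arc (tool y = case x), watching the force.

In the tool's units: -0.0207 m / 0.75 = -0.0276, -0.016 m / 0.75 = -0.0213.

```bash

echo '{"sx":[0, 0, 0, 0, 0], "sy":[-0.0013, -0.0007, 0, 0.0009, 0.0016], "sz":[-0.0027, -0.008, -0.0147, -0.0213, -0.0276], "turn":[0, 0, 0, 0, 0], "finger_gap":[0.005, 0.005, 0.005, 0.005, 0.005]}' | python3 drive.py 40
echo '{"sx":[0, 0, 0, 0], "sy":[0.0011, 0.0023, 0.0037, 0.0053], "sz":[-0.0067, -0.0135, -0.0203, -0.0272], "turn":[0, 0, 0, 0], "finger_gap":[0.005, 0.005, 0.005, 0.005]}' | python3 drive.py 40
python3 to.py .4295 -.170 .101 83.3
```

```text
time: 14.6
ee_pos: [0.431, -0.1714, 0.1254]
tcp_rot: [-179.9, 0.0, 83.2]
wrist_force: [-3.4, -1.1, -3.4]
opening: 0.0082
grasp_force: 39.1
time: 14.93
ee_pos: [0.4348, -0.1719, 0.1458]
tcp_rot: [-179.9, 0.0, 83.3]
wrist_force: [-6.9, -0.7, -1.0]
opening: 0.0084
grasp_force: 39.0
delta tool 0.0012 -0.0055 0.0448 turn -0.05 rot [-1.7991e+02  2.0000e-02  8.3250e+01] f [-6.9 -0.7 -1. ]
```

In the tool's units: -0.0394 m / 0.75 = -0.0525, -0.0298 m / 0.75 = -0.0397.

```bash

echo '{"sx":[0, 0, 0, 0], "sy":[0.0027, 0.0067, 0.0113, 0.0167], "sz":[-0.0135, -0.0267, -0.0397, -0.0525], "turn":[0, 0, 0, 0], "finger_gap":[0.005, 0.005, 0.005, 0.005]}' | python3 drive.py 40
echo '{"sx":[0, 0, 0, 0], "sy":[0.0059, 0.0121, 0.0191, 0.0265], "sz":[-0.0125, -0.0249, -0.0369, -0.0487], "turn":[0, 0, 0, 0], "finger_gap":[0.005, 0.005, 0.005, 0.005]}' | python3 drive.py 40
python3 to.py .4295 -.170 .101 83.3
```

```text
time: 15.27
ee_pos: [0.4478, -0.1735, 0.1862]
tcp_rot: [-180.0, 0.0, 83.2]
wrist_force: [-4.4, -1.1, -1.8]
opening: 0.0086
grasp_force: 38.9
time: 15.6
ee_pos: [0.4671, -0.176, 0.2231]
tcp_rot: [-180.0, 0.1, 83.2]
wrist_force: [-8.6, -3.9, 1.7]
opening: 0.0082
grasp_force: 39.0
delta tool 0.0015 -0.0381 0.1221 turn -0.07 rot [-1.7996e+02  6.0000e-02  8.3230e+01] f [-8.6 -3.9  1.7]
```

In the tool's units: -0.0325 m / 0.75 = -0.0433, -0.0248 m / 0.75 = -0.0331.

```bash

echo '{"sx":[0, 0, 0, 0], "sy":[0.0069, 0.0153, 0.0243, 0.0336], "sz":[-0.0113, -0.0224, -0.0331, -0.0433], "turn":[0, 0, 0, 0], "finger_gap":[0.005, 0.005, 0.005, 0.005]}' | python3 drive.py 40
echo '{"sx":[0, 0, 0, 0], "sy":[0.0099, 0.02, 0.0307, 0.0416], "sz":[-0.0099, -0.0192, -0.0281, -0.0367], "turn":[0, 0, 0, 0], "finger_gap":[0.005, 0.005, 0.005, 0.005]}' | python3 drive.py 40
echo '{"sx":[0, 0, 0, 0, 0], "sy":[0.0113, 0.0231, 0.0307, 0.0351, 0.0351], "sz":[-0.008, -0.0155, -0.02, -0.0224, -0.0224], "turn":[0, 0, 0, 0, 0], "finger_gap":[0.005, 0.005, 0.005, 0.005, 0.005]}' | python3 drive.py 40
python3 to.py .4295 -.170 .101 83.3
```

```text
time: 15.93
ee_pos: [0.4922, -0.1791, 0.256]
tcp_rot: [180.0, 0.1, 83.2]
wrist_force: [-12.6, -3.4, 7.8]
opening: 0.0083
grasp_force: 39.4
time: 16.27
ee_pos: [0.5229, -0.183, 0.2846]
tcp_rot: [179.9, 0.1, 83.2]
wrist_force: [-10.6, -5.0, 10.4]
opening: 0.0086
grasp_force: 39.1
time: 16.68
ee_pos: [0.55, -0.1864, 0.3017]
tcp_rot: [179.8, 0.2, 83.2]
wrist_force: [-8.1, -5.4, 12.7]
opening: 0.0081
grasp_force: 41.5
delta tool 0.0020 -0.1216 0.2007 turn -0.09 rot [1.7977e+02 1.7000e-01 8.3210e+01] f [-8.1 -5.4 12.7]
```

The lid is at about 57–58° by the arm's position. Before the last bit I'll check the angle in the camera pictures.

```bash
python3 - <<'E'
from workcell import bot
import cv2,numpy as np
t=bot.camera("top");s=bot.camera("side");cv2.imwrite("pics/t4.png",t);cv2.imwrite("pics/s4.png",s)
a=cv2.resize(t[150:290,270:410],(400,400),interpolation=cv2.INTER_CUBIC);b=cv2.resize(s[150:310,165:325],(400,400),interpolation=cv2.INTER_CUBIC)
cv2.imwrite("pics/c4.png",np.hstack([a,b]))
print(np.round(bot.get_obs()["wrist_force"],1))
E
```

```text
[-7.6 -4.6 11.1]
```

View pics/c4.png

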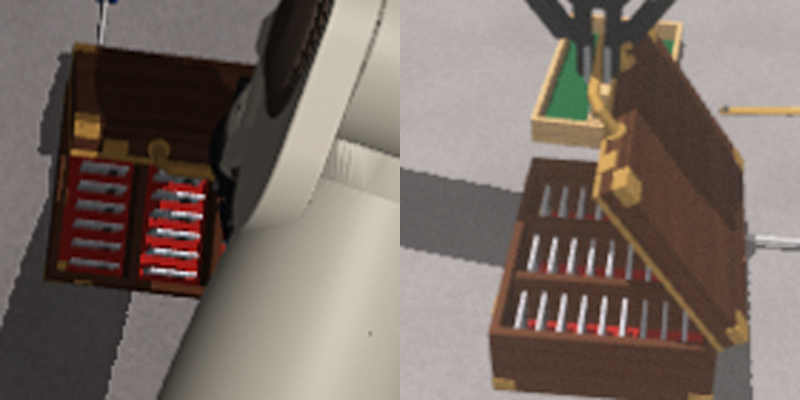

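The side half of the crop shows the lid's lower -y rim running from about (598,198) at the front corner to (721,350) at the hinge. The lid's front top corner is near (640,172).

```bash
python3 - <<'E'
import numpy as np,cv2
from workcell import bot
from h import *
np.set_printoptions(precision=4,suppress=True)
S=bot.camera_info("side");f=lambda u,v:(165+(u-399)/2.5-.3,150+v/2.5-.3)
a=np.radians(-6.7);ex=np.array([np.cos(a),np.sin(a),0]);ey=np.array([-ex[1],ex[0],0])
c,d=ray(S,[f(598,198),f(660,275),f(721,350),f(640,172),f(745,338)])
for C in([.5628,-.1848,0],[.5666,-.1861,0]):
    C=np.array(C);p=c+d*(((C-c)@ey-.12)/(d@ey))[:,None]-C
    q=np.c_[p@ex,p[:,2]];print(q)
    for i,j in((0,2),(0,1),(3,4)):
        v=q[j]-q[i];print(i,j,np.degrees(np.arctan2(-v[1],v[0])),np.linalg.norm(v))
    h=np.array([.1,.08]);v=q[0]-h;print("from hinge",np.degrees(np.arctan2(v[1],-v[0])),np.linalg.norm(v))
o=bot.get_obs();print(o["ee_pos"],o["wrist_force"])
E
```

```text
[[-0.0007  0.2502]
 [ 0.0497  0.1706]
 [ 0.1058  0.0827]
 [ 0.0304  0.2788]
 [ 0.1247  0.1005]]
0 2 57.55110623463955 0.198512592938738
0 1 57.67474837185894 0.09420027280675068
3 4 62.12537548979945 0.2017253540559839
from hinge 59.402448673076826 0.19778478569336783
[[-0.0045  0.251 ]
 [ 0.0458  0.1716]
 [ 0.1018  0.0838]
 [ 0.0265  0.2796]
 [ 0.1207  0.1015]]
0 2 57.55110623463955 0.19819820213812744
0 1 57.67474837185901 0.09405108479430768
3 4 62.12537548979945 0.2014058751018971
from hinge 58.56938378334628 0.20043625752225086
[ 0.5497 -0.1864  0.3015] [-7.6482 -4.6142 11.0848]
```

Arm position and the rim line both give about 57.6°. I'll add the last 2.4° and relieve the radial load a little.

Units first: shifts go in shares of 0.75 m and turns go in shares of 180 degrees. So 0.008 m / 0.75 = 0.0107, 0.007 m / 0.75 = 0.0093.

```bash

echo '{"sx":[0, 0, 0, 0, 0], "sy":[0.0027, 0.0067, 0.0093, 0.0107, 0.0107], "sz":[-0.0021, -0.0053, -0.0077, -0.0088, -0.0088], "turn":[0, 0, 0, 0, 0], "finger_gap":[0.005, 0.005, 0.005, 0.005, 0.005]}' | python3 drive.py 40
echo '{"sx":[0, 0, 0], "sy":[0, 0, 0], "sz":[0, 0, 0], "turn":[0, 0, 0], "finger_gap":[0.005, 0.005, 0.005]}' | python3 drive.py 40
python3 - <<'E'
import numpy as np
from workcell import bot
p=bot.get_obs()["ee_pos"]-np.array([.429,-.1712,.1051]);a=np.radians(-6.7)
v=np.array([.238-(p[0]*np.cos(a)+p[1]*np.sin(a)),.015+p[2]]);print(np.degrees(np.arctan2(v[1],v[0]))-3.61,np.linalg.norm(v))
E
```

```text
time: 17.2
ee_pos: [0.5582, -0.1874, 0.3062]
tcp_rot: [179.9, 0.1, 83.2]
wrist_force: [-3.4, -6.1, 0.6]
opening: 0.0085
grasp_force: 40.3
time: 17.45
ee_pos: [0.558, -0.1874, 0.3061]
tcp_rot: [179.9, 0.1, 83.2]
wrist_force: [-2.9, -7.2, -0.3]
opening: 0.0083
grasp_force: 40.3
59.839398534792515 0.24150482055764336
```

```bash
python3 - <<'E'
from workcell import bot
import cv2,numpy as np
s=bot.camera("side")
b=cv2.resize(s[150:310,165:325],(600,600),interpolation=cv2.INTER_CUBIC);cv2.imwrite("pics/c5.png",b)
o=bot.get_obs();print(o["qd"].round(2),o["ee_pos"])
E
```

```text
[ 0.05 -0.08 -0.02  0.05 -0.06 -0.02] [ 0.55805344 -0.18744723  0.30614993]
```

View pics/c5.png

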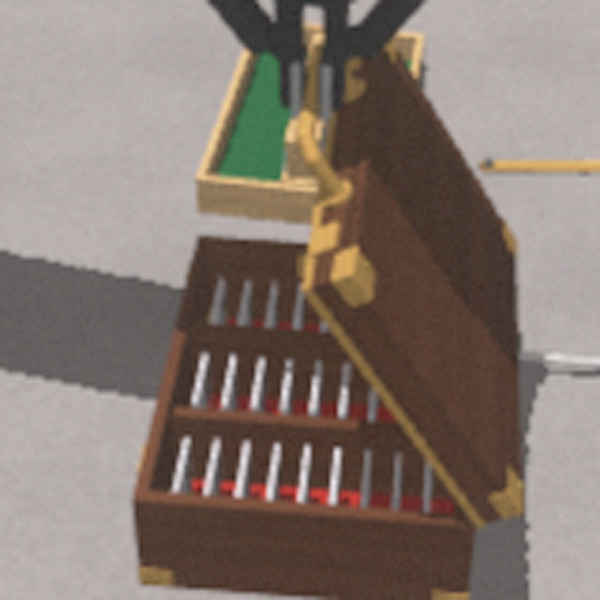

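The rim now runs from (304,290) to (480,525), and the block still stands in the tray behind at (285–325, 115–180).

```bash
python3 - <<'E'
import numpy as np
from workcell import bot
from h import *
S=bot.camera_info("side");a=np.radians(-6.7);ex=np.array([np.cos(a),np.sin(a),0]);ey=np.array([-ex[1],ex[0],0])
C=np.array([.5645,-.1854,0])
c,d=ray(S,[(165+u/3.75-.4,150+v/3.75-.4) for u,v in((304,290),(480,525))])
p=c+d*(((C-c)@ey-.12)/(d@ey))[:,None]-C;q=np.c_[p@ex,p[:,2]];v=q[1]-q[0]
print(q,np.degrees(np.arctan2(-v[1],v[0])),np.linalg.norm(v));w=q[0]-[.1,.08];print(np.degrees(np.arctan2(w[1],-w[0])))
E
```

```text
[[1.81334811e-04 2.55838920e-01]
 [1.02096120e-01 8.33468639e-02]] 59.42381099381983 0.20035002565925622
60.417676774323944
```

```bash
python3 -c "
from workcell import bot
print(bot.job_done())"
```

```text
the job is handed in; nothing more can be done
None
```

The reed block is standing on its foot in the felt-lined tray, and the lid is held still by its handle at about 60° (59.4–60.4° from the camera and arm checks); the job was handed in at about 17.5 s.

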